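# Pick out the sound stopper and close the flask

### The job

Three white silicone stoppers stand on the pedestal: one is sound, one has lost most of its tapered plug, and one has a side of its head broken off. Set the sound stopper upright into the neck of the conical flask until its head rests on the rim, with the flask left standing where it is, and put the two damaged stoppers in the small steel tray. Leave the other things on the pedestal alone.

Things in the scene. Friction and masses are not known exactly. Their poses are not given: they have to be found in the camera images.
- flask: empty open conical glass flask, loose, 92 mm tall, 71 mm across at the base, round neck of 26 mm bore whose rim (about 38 mm outside) is its top; origin at the centre of its underside, z up the axis
- flask_mouth (a point): centre of the flask's open mouth, level with the rim, 92 mm above its underside
- stopper_sound: sound white stopper standing on its small end, loose, 30 g: tapered round plug 28 mm long (18 mm diameter at the foot, 23 mm below the head) under a full round head 36 mm in diameter and 14 mm thick, 42 mm tall in all; origin at the centre of the foot (the small end), z up through the head
- stopper_short: damaged white stopper with its plug snapped off short, loose, 30 g: the same round head 36 mm in diameter and 14 mm thick, but only 10 mm of plug (21 to 23 mm diameter) under it, 24 mm tall in all; origin at the centre of the foot, z up through the head
- stopper_short_top (a point): centre of the top face of the short stopper's head, 24 mm above its origin
- stopper_chipped: damaged white stopper, loose, about 30 g: plug as on the sound one (28 mm long), head 14 mm thick of 36 mm diameter but with one side broken off, leaving a flat upright face 6 mm from the axis on the body's -x side (head measures 24 mm along its x, 36 mm along its y); 42 mm tall; origin at the centre of the foot, z up through the head
- stopper_chipped_top (a point): point on the axis at the top face of the chipped stopper's head, 42 mm above its origin
- tray: small open steel tray for rejects, fixed, 100 mm along its x, 130 mm along its y, 24 mm high, walls 4 mm, floor 4 mm thick; origin at the centre of its underside
- small_cap: small red screw cap lying down, 26 mm across, 11 mm high, bystander; origin at the centre of its underside
- small_beaker: small glass beaker, 44 mm across, 63 mm tall, bystander; origin at the centre of its underside

How it is judged:
By the outcome, as a careful person would: the job done as asked, in the order asked, and still so for the second after the job is handed in, with the robot touching nothing.
It also fails if it takes over 64 s, if anything falls off the work surface, if the arm or the gripper's body presses on something with over 40 N, if the wrist force passes 120 N, or if a joint passes its speed limit or range.

### The arm

A 7-joint arm with a two-finger parallel gripper is mounted at the origin on a cart in front of the work surface, level with it; the furniture and walls round the work are solid. World frame = base frame: x ahead of the robot, y to its left, z up, the work surface at z = 0. Lengths are in m, angles in rad, forces in N, time in s.
With the tool pointing down it reaches from about 0.425 to 0.925 m from the base axis. Payload 6.8 kg.
Tool frame: the origin (TCP) lies on the front face of the gripper's body, between the roots of the fingers; the fingertips stand 73 mm ahead of it and the grasp point (between the pads) lies 54 mm ahead of it; z points along the fingers, y is the direction in which the jaws open and shut (so a half turn about z gives the same grasp; the last joint's range is limited). The gripper opens to 85 mm and grips with 20 to 120 N. Pads are 22 mm wide; open, the fingers measure 114 mm over their backs; the gripper's body (76 mm by 85 mm) begins 54 mm behind the grasp point. The pads swing forward as they close: fully open they stand 13 mm farther back than shut.
Start: joints at [1.104, 0.477, 0.022, 1.555, -0.011, 1.109, -0.083], TCP at [0.237, -0.632, 0.304] pointing down, gripper open.
Joint ranges: [-2.96, 2.96], [-0.34, 2.1], [-1.41, 1.46], [0.24, 2.44], [-1.37, 4.51], [0.17, 1.92], [-2.96, 2.96]. Speed limits (rad/s): [2.39, 2.39, 3.14, 3.14, 3.14, 3.14, 3.14].

### API

Orientations are given as a rotation vector (axis times angle).
In Python, from bench import * gives the robot as it stands.
- The arm moves only by the tool jog_arm, never from a script. Its argument "plan" is a list of rows, each a list of 2 entries, a list of its own where there are three numbers: the shift along the world's x, y, z in cm, then the turn about the world's z in rad. In form: [[[tx, ty, tz], twist], ...]. A call has 1 to 12 rows; each row shifts and turns the commanded pose from where the row before left it; what a row does not reach is not made up. A row lasts 1/10 s, in which the tool goes at most 50 mm and 8.59 degrees, less where a joint would pass 70% of its speed; a pose out of reach is approached as far as the arm can. A call is refused whole if a number of a shift passes 5 or a number of a turn 0.15, either way. A call with a gripper value outside its range is refused whole. "hand" is the finger opening in cm, from 0 to 8.54, set as the call begins (left out, the last holds). The fingers move at their own pace and stop on an object; "grip_force" is the grip in N (left out, the last holds). Time passes only in rows, so rows that do not move let the fingers close. It gives the time, the measured TCP pose, the force and the opening at its end, in the units of the state.
- get_obs(): the state, without advancing time (a new reading comes with each control period).
- grab_frame(name): name is "scene" or "top" or "wrist"; returns the picture (400x640x3 uint8, red, green, blue); there is no depth.
- get_calibration(name): a dict with "intrinsics" (3x3 intrinsics, pixels), "xyz" and "orientation" of the camera in the world. Camera axes: x right, y down, z forward; pixel columns grow to the right and rows downward; lengths in m; the calibration is good to about 2 mm. A picture is of the moment at which its call begins: read the wrist's pose just before it. get_calibration takes no time and is no camera call; for the wrist camera it gives the pose at the moment of the call.
- hand_in(): hands the job in, once; it reports no verdict.
The state is a dict: "clock": time; "joints": joint angles; "qvel": joint speeds; "tau": joint torques, N m; "tcp_pos": TCP position; "orientation": TCP orientation; "contact_force": force on the tool from outside, world axes, zero at the start; "moment": the same for the moment, N m; "grip_width": finger opening in m.
Only numpy, scipy, OpenCV 4.12 (cv2) and the standard library are available. Lean on these libraries where they do the work, as an engineer would, in place of code of your own. Each camera call takes 0.05 s, during which the arm holds its last target. There are 200 camera calls.

## Working session

There is one attempt and no reset: what is moved stays moved. The work goes in short steps, Python scripts to look and compute and a tool call to move; the robot and the scene stay as the last step left them, time stands still between calls to the robot, and variables do not carry over. Pictures are saved under pics/ and viewed, about 8 in all and at most 12, crops included, and the job is handed in when it is done.

Besides the shell and the picture viewer there is one more tool, called after "Emit:" as name(argument=value, ...) on one line, values as JSON. jog_arm: Moves the arm, as the interface text tells. Its arguments: {"type":"object","properties":{"plan":{"type":"array","items":{"type":"array"}},"hand":{"type":"number"},"grip_force":{"type":"number"}},"required":["plan"]}

```bash
ls; mkdir -p pics
python3 - <<'E'
from bench import *
import cv2,numpy as np
np.set_printoptions(precision=4,suppress=True)
print(get_obs())
for n in("scene","top"):
    cv2.imwrite(f"pics/{n}0.png",cv2.cvtColor(grab_frame(n),cv2.COLOR_RGB2BGR)); print(n,get_calibration(n))
print(get_calibration("wrist"))
a=cv2.imread("pics/scene0.png");b=cv2.imread("pics/top0.png")
cv2.imwrite("pics/both0.png",cv2.resize(np.vstack([a,b]),(480,600)))
E
```

```text
pics
{'clock': 0.0, 'joints': array([ 1.1039,  0.4778,  0.0224,  1.5564, -0.0115,  1.1093, -0.0831]), 'qvel': array([-0.0025, -0.0015, -0.0007,  0.0008, -0.0008, -0.0002, -0.0011]), 'tau': array([ -0.0005, -59.6446,   1.6079, -28.1189,   0.0126,   0.0093,
        -0.    ]), 'tcp_pos': array([ 0.2368, -0.6316,  0.3029]), 'orientation': array([-3.0895, -0.5603,  0.0008]), 'contact_force': array([-0.4178,  0.9296,  0.1222]), 'moment': array([0.0245, 0.0348, 0.0185]), 'grip_width': 0.08526606750921821}
scene {'intrinsics': array([[513.2894,   0.    , 313.268 ],
       [  0.    , 513.2894, 192.6815],
       [  0.    ,   0.    ,   1.    ]]), 'xyz': array([-0.196 , -0.4361,  0.5194]), 'orientation': array([-1.8389,  1.0657, -0.6455])}
top {'intrinsics': array([[361.7983,   0.    , 321.1842],
       [  0.    , 361.7983, 197.0749],
       [  0.    ,   0.    ,   1.    ]]), 'xyz': array([0.4678, 0.    , 0.9433]), 'orientation': array([-2.2205,  2.1853, -0.1134])}
{'intrinsics': array([[305.5228,   0.    , 321.2737],
       [  0.    , 305.5228, 198.5894],
       [  0.    ,   0.    ,   1.    ]]), 'xyz': array([ 0.307 , -0.6057,  0.3726]), 'orientation': array([ 2.3739, -1.646 , -0.2477])}
```

View pics/top0.png

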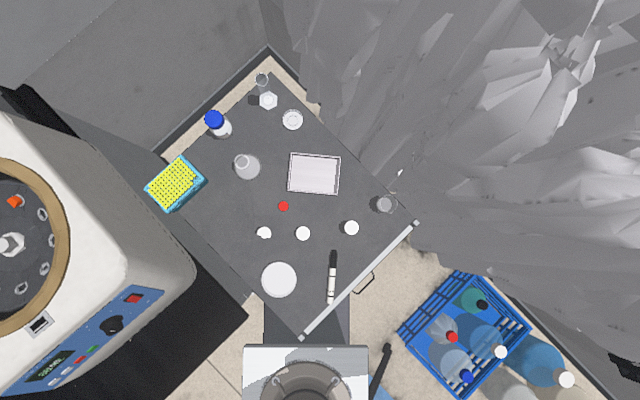

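View pics/scene0.png

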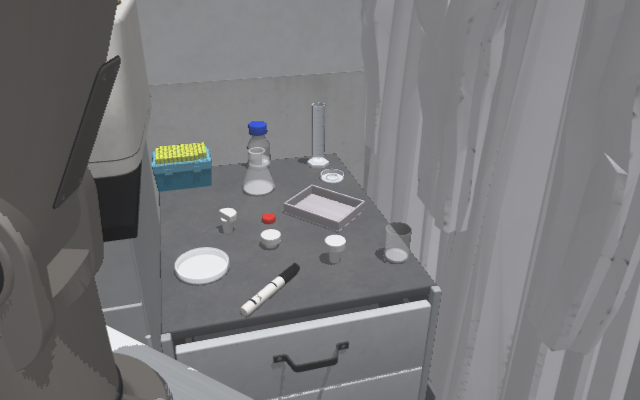

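Run:
```python
import cv2,numpy as np
a=cv2.imread("pics/scene0.png");b=cv2.imread("pics/top0.png")
A=cv2.resize(a[135:275,200:420],None,fx=3.6,fy=3.6,interpolation=cv2.INTER_CUBIC)
B=cv2.resize(b[140:250,225:425],None,fx=4,fy=4,interpolation=cv2.INTER_CUBIC)
for im,s,x0,y0 in((A,3.6,200,135),(B,4,225,140)):
    for u in range(x0+(-x0)%20,x0+int(im.shape[1]/s),20):
        cv2.putText(im,str(u),(int((u-x0)*s),10),0,.35,(0,255,255));cv2.line(im,(int((u-x0+.5)*s),12),(int((u-x0+.5)*s),im.shape[0]),(0,200,200),1) if 0 else cv2.line(im,(int((u-x0+.5)*s),12),(int((u-x0+.5)*s),20),(0,255,255),1)
    for v in range(y0+(-y0)%20,y0+int(im.shape[0]/s),20):
        cv2.putText(im,str(v),(0,int((v-y0+.5)*s)),0,.35,(0,255,255))
cv2.imwrite("pics/cA.png",A);cv2.imwrite("pics/cB.png",B);print(A.shape,B.shape)
```

```text
(504, 792, 3) (440, 800, 3)
```

View pics/cA.png

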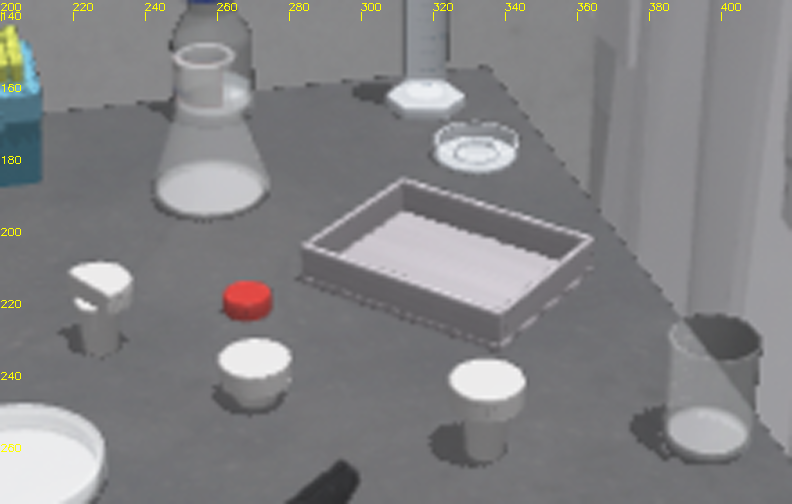

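View pics/cB.png

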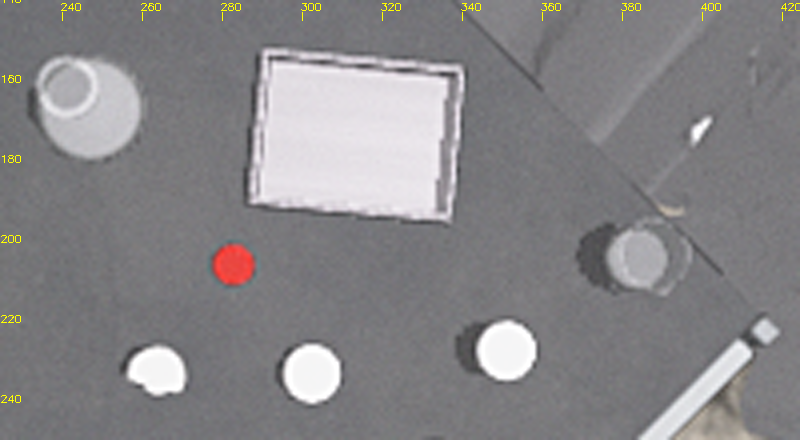

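```bash
cat > h.py <<'E'
import numpy as np,cv2
from scipy.spatial.transform import Rotation as R
def ray(c,uv):
    K=c["intrinsics"];d=R.from_rotvec(c["orientation"]).as_matrix()@np.linalg.solve(K,[uv[0],uv[1],1.]);return c["xyz"],d/np.linalg.norm(d)
def plane(c,uv,z):
    o,d=ray(c,uv);return o+d*(z-o[2])/d[2]
def tri(l):
    A=np.zeros((3,3));b=np.zeros(3)
    for c,uv in l:
        o,d=ray(c,uv);P=np.eye(3)-np.outer(d,d);A+=P;b+=P@o
    p=np.linalg.solve(A,b);return p,[np.linalg.norm(np.cross(p-ray(c,uv)[0],ray(c,uv)[1])) for c,uv in l]
def proj(c,p):
    q=c["intrinsics"]@(R.from_rotvec(c["orientation"]).as_matrix().T@(np.array(p)-c["xyz"]));return q[:2]/q[2]
E
python3 - <<'E'
from bench import *
from h import *
np.set_printoptions(precision=4,suppress=True)
S,T=get_calibration("scene"),get_calibration("top")
fa=lambda u,v:((u+.5)/3.6-.5+200,(v+.5)/3.6-.5+135)
fb=lambda u,v:((u+.5)/4-.5+225,(v+.5)/4-.5+140)
for n,a,b,z in [("rim",(204,56),(68,87),.092),("short",(255,358),(312,373),.024),("sound",(487,381),(506,350),.042),
 ("chipEdgeL",(71,270),(128,372),.042),("chipEdgeR",(118,296),(178,395),.042),
 ("t1",(404,180),(263,49),.024),("t2",(592,240),(463,66),.024),("t3",(498,317),(448,221),.024),("t4",(304,245),(248,204),.024)]:
    p,e=tri([(S,fa(*a)),(T,fb(*b))]);print(n,p,np.round(e,4),plane(S,fa(*a),z)[:2],plane(T,fb(*b),z)[:2])
print("chip axis top",plane(T,fb(157,376),.042))
print("chip foot sc",plane(S,fa(100,340),.0), "flaskbase",plane(S,fa(211,189),0),plane(T,fb(91,108),0))
print("cap",plane(T,fb(233,264),.011),"beaker rim",plane(S,fa(714,336),.063),plane(T,fb(660,257),.063))
print("tray",[plane(T,fb(*b),.024)[:2] for b in((263,49),(463,66),(448,221),(248,204))])
E
```

```text
rim [0.6085 0.1591 0.091 ] [0.0013 0.0013] [0.6073 0.1566] [0.6076 0.16  ]
short [0.4403 0.0134 0.0224] [0.0013 0.0013] [0.4389 0.0108] [0.4397 0.0144]
sound [ 0.4567 -0.1077  0.0392] [0.0012 0.0012] [ 0.4537 -0.1105] [ 0.4561 -0.1063]
chipEdgeL [0.4399 0.1268 0.0404] [0.0011 0.0011] [0.4382 0.1238] [0.4393 0.1274]
chipEdgeR [0.4285 0.0924 0.041 ] [0.005 0.005] [0.4294 0.0866] [0.4256 0.0964]
t1 [0.6476 0.0478 0.0209] [0.0022 0.0022] [0.6437 0.043 ] [0.6459 0.0495]
t2 [ 0.6386 -0.0799  0.0202] [0.0007 0.0007] [ 0.6328 -0.0831] [ 0.6376 -0.079 ]
t3 [ 0.5383 -0.0719  0.0204] [0.0013 0.0013] [ 0.5339 -0.0755] [ 0.5374 -0.0705]
t4 [0.5476 0.0547 0.0233] [0.0028 0.0028] [0.548  0.0516] [0.5461 0.057 ]
chip axis top [0.4371 0.1096 0.042 ]
chip foot sc [0.4434 0.1129 0.    ] flaskbase [0.6148 0.1621 0.    ] [0.6092 0.162  0.    ]
cap [0.5083 0.0666 0.011 ] beaker rim [ 0.5118 -0.1989  0.063 ] [ 0.5146 -0.1981  0.063 ]
tray [array([0.6459, 0.0495]), array([ 0.6376, -0.079 ]), array([ 0.5374, -0.0705]), array([0.5461, 0.057 ])]
```

Run:
```python
from bench import *
from h import *
np.set_printoptions(precision=3,suppress=True)
S,T=get_calibration("scene"),get_calibration("top")
for f in(0,.25,.5,.75,1):
    p=np.array([.237,-.632,.303])*(1-f)+np.array([.456,-.108,.25])*f
    print(p,proj(S,p),proj(T,p))
print("bottle",tri([(S,(258,125)),(T,(214,118))]))
w=grab_frame("wrist");cv2.imwrite("pics/w0.png",cv2.cvtColor(w,cv2.COLOR_RGB2BGR))
```

```text
[ 0.237 -0.632  0.303] [877.291 282.787] [661.533 357.015]
[ 0.292 -0.501  0.29 ] [648.561 215.064] [583.083 323.125]
[ 0.347 -0.37   0.276] [505.88  172.818] [507.572 290.505]
[ 0.401 -0.239  0.263] [408.378 143.95 ] [434.838 259.085]
[ 0.456 -0.108  0.25 ] [337.529 122.973] [364.731 228.8  ]
bottle (array([0.708, 0.224, 0.103]), [np.float64(0.0014469539788321652), np.float64(0.0014469539788321852)])
```

View pics/w0.png

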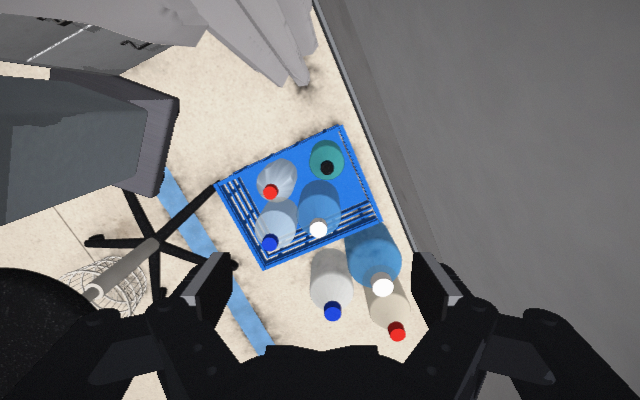

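Emit:
jog_arm(plan=[[[0.9,4,0],0],[[0.9,4,0],0],[[0.9,4,0],0],[[0.9,4,0],0],[[0.9,4,0],0],[[0.9,4,0],0],[[0.9,4,0],0],[[2.2,3.4,0],0],[[2.2,3.4,0],0],[[2.2,3.4,-1],0]])

```text
clock: 1.15
tcp_pos: [0.3671, -0.2489, 0.2949]
orientation: [3.089, 0.56, 0.003]
contact_force: [1.7, -1.4, -0.7]
grip_width: 0.0853
```

Emit:
jog_arm(plan=[[[2.2,3.5,-1],0],[[2.2,3.5,-1],0],[[2.2,3.5,-1],0],[[2.2,3.5,-1.5],0],[[0,0,-2],0],[[0,0,0],0],[[0,0,0],0]], hand=6.0)

```text
clock: 1.85
tcp_pos: [0.4535, -0.1106, 0.2288]
orientation: [-3.091, -0.559, 0.002]
contact_force: [0.8, -0.6, -0.1]
grip_width: 0.0599
```

Run:
```python
from bench import *
from h import *
np.set_printoptions(precision=4,suppress=True)
c=get_calibration("wrist");w=grab_frame("wrist");cv2.imwrite("pics/w1.png",cv2.cvtColor(w,cv2.COLOR_RGB2BGR));np.save("w1.npy",c)
o=get_obs();print(o["tcp_pos"],o["orientation"],c)
for p in([.456,-.107,.042],[.44,.013,.024],[.438,.11,.042]):print(proj(c,p))
```

```text
[ 0.4538 -0.111   0.2294] [ 3.0912  0.558  -0.0003] {'intrinsics': array([[305.5228,   0.    , 321.2737],
       [  0.    , 305.5228, 198.5894],
       [  0.    ,   0.    ,   1.    ]]), 'xyz': array([ 0.5237, -0.0846,  0.2983]), 'orientation': array([ 2.3717, -1.6462, -0.2474])}
[318.2998 190.434 ]
[187.4312 156.2196]
[ 60.6395 120.5332]
```

View pics/w1.png

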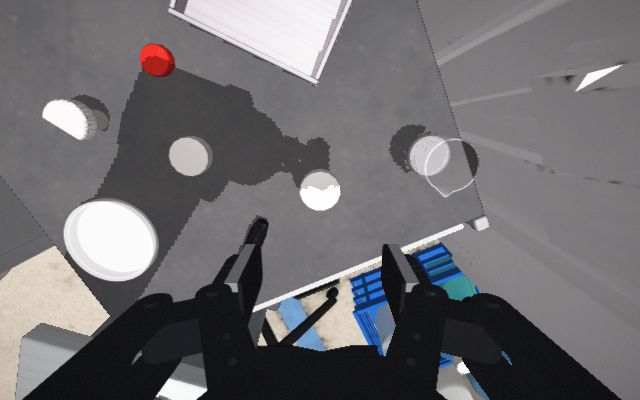

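Run:
```python
from bench import *
from h import *
c=np.load("w1.npy",allow_pickle=True).item()
y=np.array([.35,-.937,0]);x=np.array([.937,.35,0])
for L in(.06,.066,.07,.073,.078,.084):
  print(L,[proj(c,np.array([.4538,-.111,.2294-L])+s*.03*y+t*x).round(1) for s in(-1,1) for t in(-.011,.011)])
```

```text
0.06 [array([260.2, 289.4]), array([257.4, 248.2]), array([383.8, 289.4]), array([386.6, 248.2])]
0.066 [array([262.5, 282.5]), array([259.9, 242.6]), array([381.4, 282.5]), array([384. , 242.6])]
0.07 [array([263.9, 278.2]), array([261.4, 239.2]), array([380. , 278.2]), array([382.5, 239.2])]
0.073 [array([264.9, 275.1]), array([262.5, 236.7]), array([378.9, 275.1]), array([381.3, 236.7])]
0.078 [array([266.5, 270.2]), array([264.3, 232.7]), array([377.3, 270.2]), array([379.5, 232.7])]
0.084 [array([268.4, 264.7]), array([266.3, 228.3]), array([375.4, 264.7]), array([377.5, 228.3])]
```

Emit:
jog_arm(plan=[[[0.2,0.2,-3],0],[[0,0,-4],0],[[0,0,-3],0],[[0,0,-1],0],[[0,0,0],0],[[0,0,0],0]])

```text
clock: 2.5
tcp_pos: [0.4569, -0.1086, 0.1203]
orientation: [3.09, 0.559, 0.003]
contact_force: [0.2, 1.0, 0.6]
grip_width: 0.0601
```

Emit:
jog_arm(plan=[[[0,0,-1.4],0],[[0,0,-0.6],0],[[0,0,0],0],[[0,0,0],0]])

```text
clock: 2.9
tcp_pos: [0.4565, -0.1081, 0.0997]
orientation: [3.091, 0.56, 0.002]
contact_force: [-0.3, -0.1, -0.5]
grip_width: 0.0601
```

Emit:
jog_arm(plan=[[[0,0,0],0],[[0,0,0],0],[[0,0,0],0],[[0,0,0],0],[[0,0,0],0],[[0,0,0],0]], hand=3.0, grip_force=40)

```text
clock: 3.5
tcp_pos: [0.4565, -0.108, 0.0997]
orientation: [3.091, 0.561, 0.001]
contact_force: [-1.5, 0.4, 6.9]
grip_width: 0.0339
```

Emit:
jog_arm(plan=[[[0,0,1],0],[[0,0,2],0],[[0,0,4],0],[[0,0,4],0],[[0,0,2],0],[[0,0,0],0],[[0,0,0],0]])

```text
clock: 4.2
tcp_pos: [0.4558, -0.1081, 0.2293]
orientation: [3.091, 0.56, 0.001]
contact_force: [0.1, 0.7, -1.2]
grip_width: 0.0343
```

Run:
```python
from bench import *
from h import *
w=grab_frame("wrist")[130:400,200:440];s=grab_frame("scene")[60:260,240:420]
o=np.hstack([cv2.resize(w,(480,540),interpolation=cv2.INTER_CUBIC)[:,60:420],cv2.resize(s,(432,540)[:2] if 0 else (430,478),interpolation=cv2.INTER_CUBIC) if 0 else cv2.copyMakeBorder(cv2.resize(s,(430,478),interpolation=cv2.INTER_CUBIC),0,62,0,0,0)])
cv2.imwrite("pics/g1.png",cv2.cvtColor(o,cv2.COLOR_RGB2BGR));print(o.shape)
```

```text
(540, 790, 3)
```

View pics/g1.png

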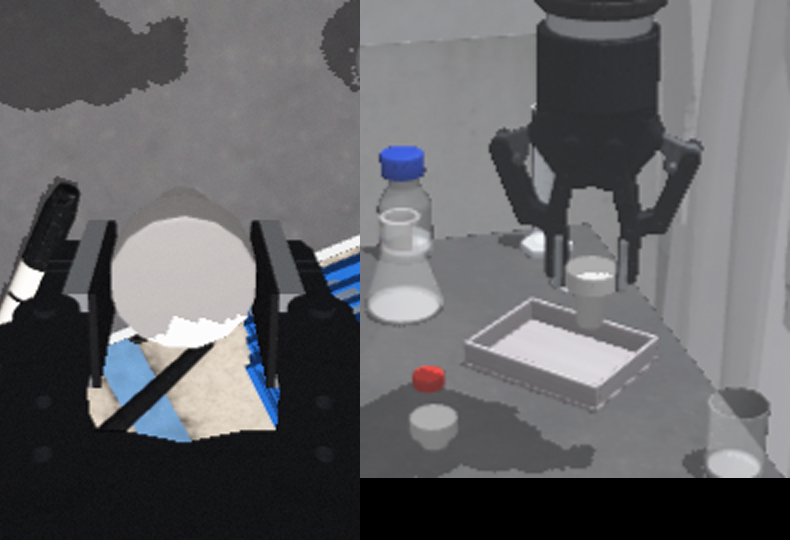

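Run:
```python
from bench import *
from h import *
c=get_calibration("wrist");t=get_obs()["tcp_pos"];S=get_calibration("scene")
print(t,plane(c,(321.9,271.3),t[2]-.0577)-t)
# scene: top centre, foot centre of held stopper
f=lambda u,v:(240+(u-360+.5)/2.389-.5,60+(v+.5)/2.39-.5)
for uv,dz in(((591,267),.0577),((590,322),.0997)):print(f(*uv),proj(S,t-[0,0,dz]))
```

```text
[ 0.45517182 -0.10797589  0.22795715] [ 0.00020788 -0.00038867 -0.0577    ]
(336.4024696525743, 171.4246861924686) [335.92236063 171.13632066]
(335.9838844704898, 194.43723849372384) [335.2657282  194.66791443]
```

Emit:
jog_arm(plan=[[[1.5,3.5,2],0],[[1.5,3.5,2],0],[[1.5,3.5,0],0],[[1.5,3.5,0],0],[[1.5,3.5,0],0],[[1.5,3.5,0],0],[[1.5,3.8,0],0],[[0,0,0],0],[[0,0,0],0],[[0,0,0],0]])

```text
clock: 5.3
tcp_pos: [0.5604, 0.1387, 0.2676]
orientation: [3.091, 0.559, -0.004]
contact_force: [1.1, -0.6, -0.6]
grip_width: 0.0341
```

Run:
```python
from bench import *
from h import *
np.set_printoptions(precision=4,suppress=True)
c=get_calibration("wrist");w=grab_frame("wrist");o=get_obs();np.save("w2.npy",c)
print(o["tcp_pos"],o["orientation"],o["grip_width"],c["xyz"])
p=proj(c,[.6075,.158,.092]);print(p)
x,y=int(p[0])-80,max(0,int(p[1])-75);print(x,y)
cv2.imwrite("pics/w2.png",cv2.cvtColor(cv2.resize(w[y:y+150,x:x+160],None,fx=4,fy=4,interpolation=cv2.INTER_CUBIC),cv2.COLOR_RGB2BGR))
```

```text
[0.5606 0.1384 0.2679] [ 3.0907  0.5578 -0.0032] 0.03408292778281336 [0.6307 0.1647 0.337 ]
[318.8814 136.3519]
238 61
```

View pics/w2.png

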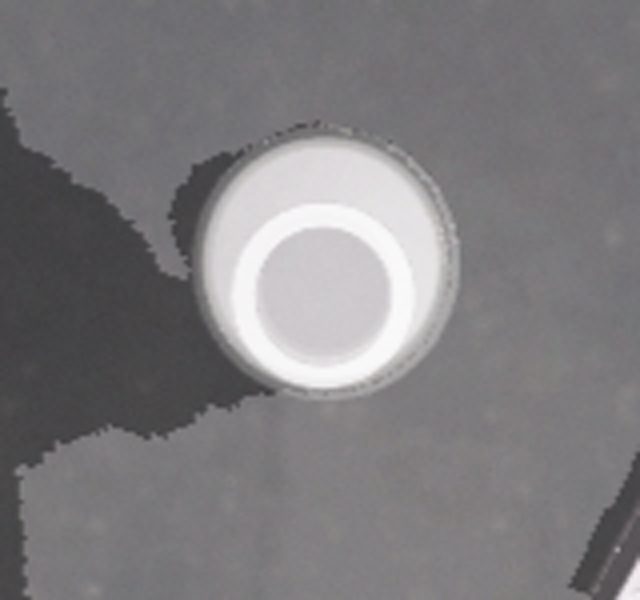

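Emit:
jog_arm(plan=[[[2.4,1.0,0],0],[[2.4,1.1,0],0],[[0,0,0],0],[[0,0,-3],0],[[0,0,-3],0],[[0,0,-1],0],[[0,0,-1],0],[[0,0,0],0],[[0,0,0],0]])

```text
clock: 6.25
tcp_pos: [0.6095, 0.161, 0.19]
orientation: [-3.091, -0.56, -0.002]
contact_force: [0.4, 0.1, -0.4]
grip_width: 0.0337
```

Emit:
jog_arm(plan=[[[0,0,-0.5],0],[[0,0,-0.5],0],[[0,0,-0.3],0],[[0,0,0],0],[[0,0,0],0]])

```text
clock: 6.75
tcp_pos: [0.609, 0.161, 0.1758]
orientation: [3.091, 0.561, -0.0]
contact_force: [-1.1, -0.5, -0.2]
grip_width: 0.0339
```

Emit:
jog_arm(plan=[[[0,-0.15,0],0],[[0,0,-0.4],0],[[0,0,-0.4],0],[[0,0,0],0],[[0,0,0],0]])

```text
clock: 7.25
tcp_pos: [0.6089, 0.1595, 0.1676]
orientation: [3.091, 0.561, -0.001]
contact_force: [0.1, -0.5, -0.8]
grip_width: 0.0339
```

Emit:
jog_arm(plan=[[[0,0,-0.1],0],[[0,0,-0.1],0],[[0,0,0],0],[[0,0,0],0]])

```text
clock: 7.65
tcp_pos: [0.609, 0.1595, 0.1659]
orientation: [3.091, 0.561, -0.0]
contact_force: [0.2, 0.3, 0.2]
grip_width: 0.0339
```

Emit:
jog_arm(plan=[[[0,0,-0.1],0],[[0,0,0],0],[[0,0,0],0]])

```text
clock: 7.95
tcp_pos: [0.609, 0.1594, 0.1649]
orientation: [3.091, 0.56, -0.0]
contact_force: [0.4, -0.3, -0.6]
grip_width: 0.0339
```

Emit:
jog_arm(plan=[[[0,0,0],0],[[0,0,0],0],[[0,0,0],0],[[0,0,0],0],[[0,0,0],0],[[0,0,1],0],[[0,0,2],0],[[0,0,4],0],[[-1,-0.5,3],0]], hand=6)

```text
clock: 8.85
tcp_pos: [0.6, 0.1553, 0.2676]
orientation: [-3.09, -0.561, -0.004]
contact_force: [1.8, 0.0, 0.5]
grip_width: 0.0601
```

Emit:
jog_arm(plan=[[[-3.2,-2.9,0],-0.1],[[-3.2,-2.9,0],-0.1],[[-3.2,-2.9,0],-0.1],[[-3.2,-2.9,-2],-0.1],[[-3,-2.8,-3],-0.03],[[0,0,-1],0],[[0,0,0],0],[[0,0,0],0]])

```text
clock: 9.65
tcp_pos: [0.4429, 0.0118, 0.2065]
orientation: [-3.139, 0.11, -0.003]
contact_force: [-0.5, 0.4, 0.9]
grip_width: 0.0602
```

Run:
```python
from bench import *
from h import *
np.set_printoptions(precision=4,suppress=True)
c=get_calibration("wrist");w=grab_frame("wrist");s=grab_frame("scene");o=get_obs();np.save("w3.npy",c)
print(o["tcp_pos"],o["orientation"],o["joints"],c["xyz"])
S=get_calibration("scene")
print([proj(c,p) for p in([.441,.011,.024],[.438,.11,.042],[.438,.11,0])],proj(S,[.6085,.159,.106]),proj(S,[.6085,.159,.092]))
a=cv2.resize(w[100:300,:400],(800,400),interpolation=cv2.INTER_CUBIC);b=cv2.resize(s[130:190,200:440],(800,200),interpolation=cv2.INTER_CUBIC)
cv2.imwrite("pics/w3.png",cv2.cvtColor(np.vstack([a,b]),cv2.COLOR_RGB2BGR))
```

```text
[0.4432 0.012  0.2065] [-3.1388  0.1095 -0.004 ] [ 0.1403  0.2531 -0.3488  2.1641  0.1268  0.7403 -1.9324] [0.5173 0.0065 0.2762]
[array([322.4698, 198.6647]), array([201.7421, 216.7868]), array([218.3649, 201.4076])] [255.3882 143.5764] [255.712  149.7621]
```

View pics/w3.png

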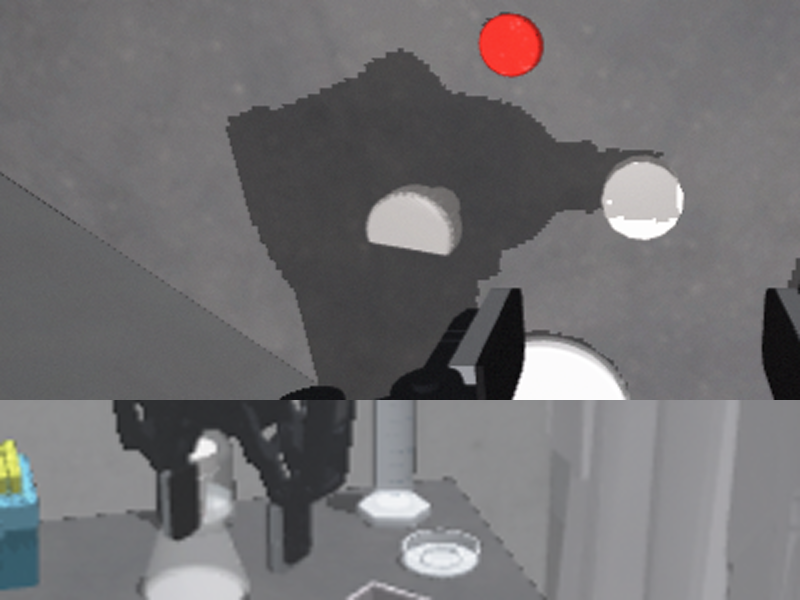

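Run:
```python
from bench import *
from h import *
c=np.load("w3.npy",allow_pickle=True).item()
f=lambda u,v:((u+.5)/2-.5,(v+.5)/2-.5+100)
print(plane(c,f(643,198),.024))
a,b=plane(c,f(367,241),.042),plane(c,f(449,255),.042)
d=b-a;L=np.linalg.norm(d);d/=L;n=np.array([-d[1],d[0],0]);n*=np.sign(n[0])
print(a,b,L,d,(a+b)/2+.006*n,plane(c,f(411,190),.042))
```

```text
[0.44099769 0.01205496 0.024     ]
[0.43608482 0.12566029 0.042     ] [0.4276054  0.09317383 0.042     ] 0.03357485127768845 [-0.25255282 -0.96758311  0.        ] [0.43765061 0.10790174 0.042     ] [0.45631838 0.10376329 0.042     ]
```

Emit:
jog_arm(plan=[[[-0.2,-0.05,-4],0],[[0,0,-4],0],[[0,0,-3],0],[[0,0,-1],0],[[0,0,-0.9],0],[[0,0,0],0],[[0,0,0],0]])

```text
clock: 10.45
tcp_pos: [0.4405, 0.0107, 0.0774]
orientation: [-3.139, 0.112, -0.003]
contact_force: [0.9, -0.3, -0.4]
grip_width: 0.0598
```

Emit:
jog_arm(plan=[[[0,0,0],0],[[0,0,0],0],[[0,0,0],0],[[0,0,0],0],[[0,0,0],0],[[0,0,0],0]], hand=3.0)

```text
clock: 11.05
tcp_pos: [0.4402, 0.0104, 0.0776]
orientation: [3.14, -0.112, 0.003]
contact_force: [-1.2, 0.1, 7.7]
grip_width: 0.0341
```

Emit:
jog_arm(plan=[[[0,0,1],0],[[0,0,3],0],[[0,0,3],0],[[3.3,0,0],0],[[3.3,0,0],0],[[3.4,0,0],0],[[3.4,0,0],0],[[0,0,0],0],[[0,0,0],0],[[0,0,0],0]])

```text
clock: 12.05
tcp_pos: [0.5723, 0.0103, 0.1465]
orientation: [3.139, -0.112, -0.002]
contact_force: [0.3, -0.4, -0.3]
grip_width: 0.0343
```

Run:
```python
from bench import *
from h import *
c=get_calibration("wrist");w=grab_frame("wrist");o=get_obs();S=get_calibration("scene");s=grab_frame("scene")
print(o["tcp_pos"],c["xyz"])
tr=[[.6476,.0478,.024],[.6386,-.0799,.024],[.5383,-.0719,.024],[.5476,.0547,.024]]
print([proj(c,p).round(1) for p in tr])
a=cv2.resize(w,(640,400));b=cv2.resize(s[130:190,200:440],(640,160),interpolation=cv2.INTER_CUBIC)
cv2.imwrite("pics/w4.png",cv2.cvtColor(np.vstack([a,b]),cv2.COLOR_RGB2BGR))
```

```text
[0.57225086 0.01030947 0.1465279 ] [0.64696458 0.00499969 0.21606251]
[array([250.2, 109.2]), array([462.4, 108.9]), array([441.8, 258.7]), array([260.4, 258.5])]
```

View pics/w4.png

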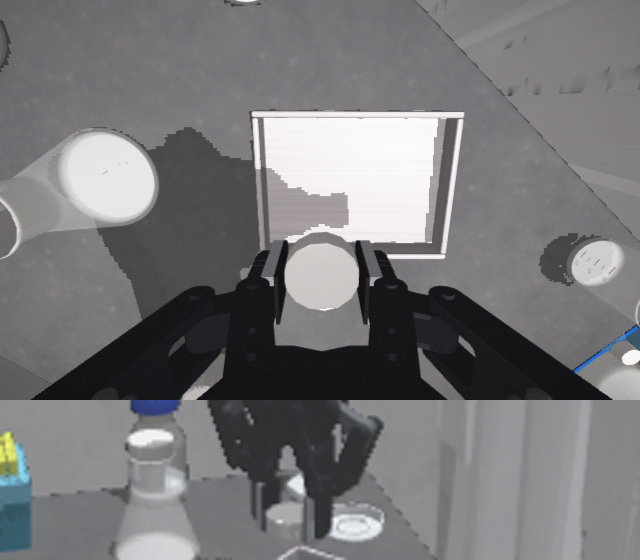

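Emit:
jog_arm(plan=[[[0.2,0,-3],0],[[0,0,-2],0],[[0,0,-0.9],0],[[0,0,-0.4],0],[[0,0,0],0],[[0,0,0],0]])

```text
clock: 12.75
tcp_pos: [0.576, 0.0105, 0.0843]
orientation: [-3.139, 0.112, -0.002]
contact_force: [-0.9, -0.0, 0.7]
grip_width: 0.0339
```

Emit:
jog_arm(plan=[[[0,0,0],0],[[0,0,0],0],[[0,0,0],0],[[0,0,0],0],[[0,0,1],0],[[0,0,3],0],[[0,0,4],0],[[0,0,3],0]], hand=5.0)

```text
clock: 13.55
tcp_pos: [0.5759, 0.0106, 0.1961]
orientation: [-3.139, 0.112, -0.003]
contact_force: [0.7, 0.3, -0.2]
grip_width: 0.05
```

Emit:
jog_arm(plan=[[[-3.4,2.4,0],-0.06],[[-3.4,2.4,0],-0.06],[[-3.5,2.4,-1],-0.06],[[-3.5,2.5,-2],0],[[0,0,-3],0],[[0,0,0],0],[[0,0,0],0]], hand=6)

```text
clock: 14.25
tcp_pos: [0.4381, 0.1073, 0.134]
orientation: [3.117, -0.394, 0.0]
contact_force: [1.0, -0.5, -0.4]
grip_width: 0.0602
```

Emit:
jog_arm(plan=[[[0,0.05,-2],0],[[0,0,-1.3],0],[[0,0,-0.5],0],[[0,0,0],0],[[0,0,0],0]])

```text
clock: 14.75
tcp_pos: [0.4385, 0.1078, 0.0963]
orientation: [-3.116, 0.395, -0.002]
contact_force: [-0.2, -0.3, 0.3]
grip_width: 0.0602
```

Emit:
jog_arm(plan=[[[0,0,0],0],[[0,0,0],0],[[0,0,0],0],[[0,0,0],0],[[0,0,0],0],[[0,0,0],0]], hand=3.0)

```text
clock: 15.35
tcp_pos: [0.4381, 0.108, 0.0963]
orientation: [-3.117, 0.394, -0.002]
contact_force: [-1.1, -0.6, 5.9]
grip_width: 0.0344
```

Emit:
jog_arm(plan=[[[0,0,1],0],[[0,0,2],0],[[0,0,4],0],[[0,0,2],0],[[0,0,0],0],[[0,0,0],0]])

```text
clock: 15.95
tcp_pos: [0.4375, 0.1078, 0.1859]
orientation: [-3.117, 0.394, -0.002]
contact_force: [-0.4, -0.4, 0.1]
grip_width: 0.0341
```

Emit:
jog_arm(plan=[[[3.5,-2.8,0],0.06],[[3.5,-2.8,0],0.06],[[3.5,-2.8,0],0.06],[[3.5,-2.9,0],0],[[3.4,-2.9,0],0],[[0,0,0],0],[[0,0,0],0],[[0,0,0],0]])

```text
clock: 16.75
tcp_pos: [0.6102, -0.0329, 0.1841]
orientation: [-3.139, 0.109, 0.005]
contact_force: [-0.3, -0.3, -1.4]
grip_width: 0.0345
```

Now down to TCP z ≈ 0.1015 (foot about 1 mm over the tray floor), then release.

Emit:
jog_arm(plan=[[[0,0,-4],0],[[0,0,-2],0],[[0,0,-1.3],0],[[0,0,-0.6],0],[[0,0,-0.3],0],[[0,0,0],0],[[0,0,0],0]])

```text
clock: 17.45
tcp_pos: [0.6121, -0.034, 0.1044]
orientation: [-3.14, 0.112, -0.003]
contact_force: [0.3, -0.0, -0.7]
grip_width: 0.0343
```

Emit:
jog_arm(plan=[[[0,0,-0.2],0],[[0,0,-0.1],0],[[0,0,0],0],[[0,0,0],0]])

```text
clock: 17.85
tcp_pos: [0.6115, -0.0341, 0.1005]
orientation: [3.14, -0.112, 0.0]
contact_force: [-0.0, -0.1, 0.1]
grip_width: 0.0344
```

Emit:
jog_arm(plan=[[[0,0,0],0],[[0,0,0],0],[[0,0,0],0],[[0,0,0],0],[[0,0,0],0],[[0,0,1],0],[[0,0,2],0],[[0,0,4],0],[[0,0,4],0],[[-3,-3,2],0],[[-3,-3,0],0],[[-3,-3,0],0]], hand=5.2)

```text
clock: 19.05
tcp_pos: [0.521, -0.1249, 0.2322]
orientation: [3.139, -0.111, 0.004]
contact_force: [0.1, -1.2, -1.1]
grip_width: 0.0522
```

Emit:
jog_arm(plan=[[[-3,-3,0],0],[[-3,-3,0],0],[[-2,-4,0],0],[[-1,-4,0],0],[[0,0,0],0],[[0,0,0],0]])

```text
clock: 19.65
tcp_pos: [0.4313, -0.2648, 0.231]
orientation: [3.139, -0.116, 0.001]
contact_force: [-0.4, 0.4, -0.3]
grip_width: 0.0518
```

Run:
```python
from bench import *
from h import *
s=grab_frame("scene");t=grab_frame("top")
a=cv2.resize(s[130:260,200:420],(660,390),interpolation=cv2.INTER_CUBIC);b=cv2.resize(t[140:210,225:390],(495,210),interpolation=cv2.INTER_CUBIC)
b=cv2.copyMakeBorder(b,0,0,0,165,0)
cv2.imwrite("pics/f.png",cv2.cvtColor(np.vstack([a,b]),cv2.COLOR_RGB2BGR))
```

```text
(no output)
```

View pics/f.png

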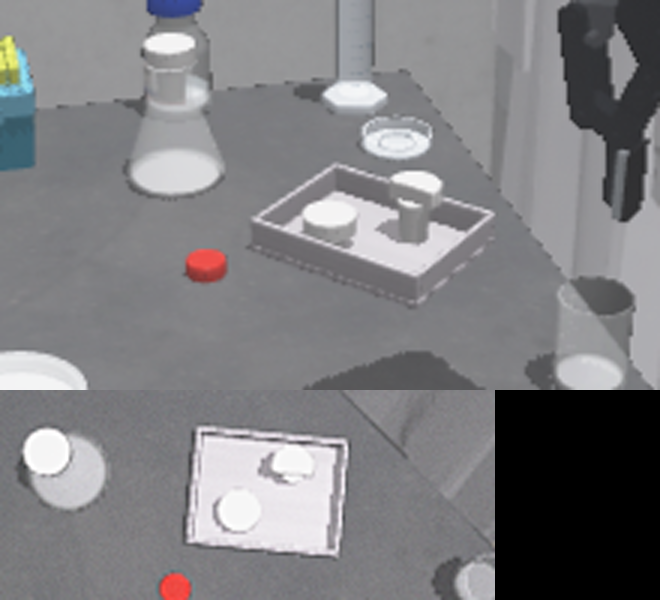

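```bash
python3 -c "
from bench import *
print(hand_in())"
```

```text
the job is handed in; nothing more can be done
None
```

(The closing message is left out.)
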